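# Try the heating bath's lid, free its catch if caught, and hold the lid open

### The job

A colleague is about to load the heating bath: leave the release slide alone at first and tug the lid upward by its steel handle to learn whether the hidden catch has it, without wrenching it. If the lid comes up, just carry on; only if the catch holds it, slide the release all the way over and try again. Raise the lid to 45 degrees or more by its handle and finish while still holding it there in the fingers (it falls shut by itself), with nothing else on the bench disturbed.

Things in the scene. Friction and masses are not known exactly. Their poses are not given: they have to be found in the camera images.
- bath: White dry heating bath, 310 mm deep (x), 260 wide (y), fixed; place and yaw vary. Origin: centre of its footprint, on the bench; own -x is its front, towards the robot. Front deck, own x -160 to -50 mm, flat, 110 mm above the bench; behind it the well, under the lid. The catch is out of sight in the deck: often caught, often not.
- lid_hinge (a point): Middle of the lid's hinge axis, which runs along the bath's y at own x +137 mm, 115 mm above the bench.
- lid: Lid, level when shut; its front edge rises about the bath's own y, to a stop at 1.25 rad. Origin on the hinge axis (same point as lid_hinge), axes as the bath's when shut. Grey frame, clear window, 215 mm deep, 240 wide, 10 thick, about 0.57 kg with handle; falls shut when let go (3 N at the handle carries it). If caught, it stops firmly after 0.03 rad (6 mm at the handle); 10 to 15 N there tells.
- handle (a point): Round steel bar handle, 12 mm thick, 110 long along the bath's y, on two posts 100 mm apart, 38 mm free under it. Middle of the bar; lid shut: 167 mm above the bench, own x -62 mm of the bath. In the lid's directions it lies 199 mm before and 52 mm above the hinge and turns with the lid (it can turn between the pads). The catch tongue hangs from it below the lid.
- release (a joint): Release slide, m: 0 as found, grows as it slides along the bath's own -y, stop at 0.028; it then frees the catch. It stays where it is left; about 3 N moves it.
- release_grip (a point): Point on the grey upright blade of the release slide, 25 mm above the deck (135 mm above the bench). The blade is 10 mm thick (bath's x), 22 mm wide (y), its top 33 mm above the deck; at 0 it stands at own x -125 mm, y -50 mm of the bath. Own axes as the bath's.
- vial: Bystander: amber glass jar, 28 mm across, 42 mm high, standing on the bath's deck left of the release (bath's +y). Origin: centre of its underside.
- rack: Bystander: white tube rack, 120 x 220 mm, 60 mm high, its capped tubes reach 106 mm. Origin: centre of its underside.
- beaker: Bystander: glass beaker, 72 mm across, 95 mm high. Origin: centre of its underside.
- reagent: Bystander: amber reagent bottle, 72 mm across, 150 mm high. Origin: centre of its underside.
- tip_box: Bystander: blue box of pipette tips with clear cover, 88 x 123 mm, 70 mm high. Origin: centre of its underside.
- timer: Bystander: flat white timer, 70 x 70 x 19 mm. Origin: centre of its underside.

How it is judged (in metres and radians):
On the way, in this order (a step that is already met when the one before it is completed fails the run):
1. the lid is tugged while the release slide is untouched (within 4 mm): either it comes up by 0.12 rad, or the catch takes a pull of 1 N (value of joint release below 0.004 m and (angle between lid's own z axis and vertical above 0.12 rad or contact force between lid and bath above 1 N)), for 0.05 s.
2. the lid is raised past 0.4 rad (angle between lid's own z axis and vertical above 0.4 rad), for 0.1 s.
At the end, for the whole second after the job is handed in: The lid stands still at 0.75 rad (43 degrees) or more, held by its handle in the fingers (more than 1 N), clear of the catch (angle between lid's own z axis and vertical above 0.75 rad and angular speed of lid below 0.1 rad/s and contact force between the fingers and lid_c0 above 1 N and contact force between lid and bath below 0.5 N); the arm keeps its last pose, push and grip.
It fails at once if the release slide is worked (more than 8 mm) although the catch did not hold the lid (value of joint release above 0.008 m and y of pawl_c0 in the frame of release_grip below 0.0285 m).
It fails at once if the caught lid is wrenched: more than 60 N on the catch (contact force between lid and bath above 60 N).
It fails at once if a bystander is moved by more than 30 mm (distance of any of vial, rack, beaker, reagent, tip_box, timer from where it was at the start of the episode above 0.03 m).
It also fails if it takes over 61 s, if anything falls off the work surface, if the arm or the gripper's body presses on something with over 40 N, if the wrist force passes 120 N, or if a joint passes its speed limit or range.

### The arm

A 6-joint arm with a two-finger parallel gripper is mounted at the origin on the work surface. World frame = base frame: x ahead of the robot, y to its left, z up, the work surface at z = 0. Lengths are in mm, angles in rad, forces in N, time in s.
With the tool pointing down it reaches from about 300 to 775 mm from the base axis. Payload 14.6 kg.
Tool frame: the origin (TCP) lies at the very end of the fingers, on their centre line; the grasp point (between the pads) lies 19 mm behind it; z points along the fingers, y is the line along which they close (so a half turn about z gives the same grasp; the last joint's range is limited). The gripper opens to 94 mm and grips with 3 to 60 N. Pads are 16 mm wide; open, the fingers measure 119 mm over their backs; the gripper's body (75 mm by 177 mm) begins 78 mm behind the grasp point.
Start: joints at [1.23, 0.3, 1.521, -0, 1.321, -0.067], TCP at [148.713, 529.503, 205.446] pointing down, gripper open.
Joint ranges: [-3.03, 3.03], [-0.79, 2.21], [0.23, 2.52], [-1.04, 4.18], [0, 3.07], [-2.55, 2.55]. Speed limits (rad/s): [2.22, 2.22, 2.57, 3.14, 3.14, 3.14].

### API

Orientations are given as [roll, pitch, yaw] about the fixed x, y, z axes, in that order (R = Rz(yaw) Ry(pitch) Rx(roll)).
In Python, from cell import manip, optics gives the robot as it stands.
- The arm moves only by the shell command python3 -m crank 'ROWS' [FORCE]. ROWS is JSON, a list of rows, each a list of 7 numbers: the opening in per cent of the stroke, from 0 (shut) to 100 (fully open), then the shift along the tool's x, y, z in mm, then the turn, a rotation vector about the tool's x, y, z in rad. A call has 1 to 10 rows; each row is the pose to reach, as a shift and turn from the pose commanded when the call began, along the tool's axes at that moment; what a row does not reach only later rows make up. A row lasts 1/10 s, in which the tool goes at most 50 mm and 8.59 degrees, less where a joint would pass 70% of its speed; a pose out of reach is approached as far as the arm can. A call with a gripper value outside its range is refused whole. The fingers move at their own pace and stop on an object; FORCE is the grip in N (left out, the last holds). Time passes only in rows, so rows that repeat a pose let the fingers close. It gives the time, the measured TCP pose, the force, the opening and the grip force at its end, in the units of the state.
- manip.read_state(): the state, without advancing time (a new reading comes with each control period).
- optics.camera(name): name is "scene" or "side" or "wrist"; returns (picture, depth): 420x560x3 uint8, red, green, blue; 420x560 float32, mm along the optical axis (not along the pixel's ray), 0 where there is no reading.
- optics.calibration(name): a dict with "camera_matrix" (3x3 intrinsics, pixels), "k1" (the pictures are not rectified: a ray, as slopes to the right and down, at radius r is drawn at 1 + k1 r^2 times it, then the intrinsics apply), "R" (3x3) and "t" (3): a world point X has camera coordinates R X + t. Camera axes: x right, y down, z forward; pixel columns grow to the right and rows downward; lengths in mm; the calibration is good to about 2 mm. A picture is of the moment at which its call begins: read the wrist's pose just before it. calibration takes no time and is no camera call; for the wrist camera it gives the pose at the moment of the call.
- manip.sign_off(): hands the job in; it is judged then, once.
The state is a dict: "clock": time; "joints": joint angles; "qd": joint speeds; "effort": joint torques, N m; "eef_pos": TCP position; "eef_rot": TCP orientation; "wrist_force": force on the tool from outside, world axes, zero at the start; "moment": the same for the moment, N m; "finger_gap": finger opening in mm; "finger_force": force on a finger pad.
Only numpy, scipy, OpenCV 4.12 (cv2) and the standard library are available. Lean on these libraries where they do the work, as an engineer would, in place of code of your own. Each camera call takes 0.05 s, during which the arm holds its last target. There are 200 camera calls.

## Working session

There is one attempt and no reset: what is moved stays moved. The work goes in short steps, Python scripts to look and compute and a shell command to move; the robot and the scene stay as the last step left them, time stands still between calls to the robot, and variables do not carry over. Pictures are saved under pics/ and viewed, at most 10 in all, crops included, and the job is handed in when it is done.

```bash
ls; mkdir -p pics; cat > h.py <<'E'
import numpy as np, cv2
from cell import manip, optics
from scipy.spatial.transform import Rotation as Rn
def grab(name):
    c=optics.calibration(name); p,d=optics.camera(name)
    return p,d,c
def cloud(d,c):
    K=np.array(c["camera_matrix"],float);h,w=d.shape
    u,v=np.meshgrid(np.arange(w),np.arange(h))
    pts=np.stack([u,v],-1).reshape(-1,1,2).astype(float)
    n=cv2.undistortPoints(pts,K,np.array([c["k1"],0,0,0.])).reshape(h,w,2)
    X=np.dstack([n*d[...,None],d])
    return (X-np.array(c["t"]))@np.array(c["R"])
E
python3 - <<'E'
from h import *
for n in ("scene","side"):
    p,d,c=grab(n); cv2.imwrite(f"pics/{n}0.png",p[...,::-1]); np.savez(f"{n}0.npz",p=p,w=cloud(d,c),d=d)
s=manip.read_state();print({k:np.round(v,3).tolist() for k,v in s.items()})
E
```

```text
pics
{'clock': 0.1, 'joints': [1.23, 0.3, 1.522, -0.0, 1.321, -0.067], 'qd': [0.001, -0.001, -0.003, -0.0, -0.001, 0.001], 'effort': [-0.0, -53.264, -35.328, 0.071, 0.024, -0.0], 'eef_pos': [148.637, 529.292, 204.907], 'eef_rot': [-3.141, -0.0, 2.868], 'wrist_force': [0.099, -0.267, 0.251], 'moment': [-0.005, 0.044, -0.058], 'finger_force': 0.0, 'finger_gap': 94.02}
```

View pics/scene0.png

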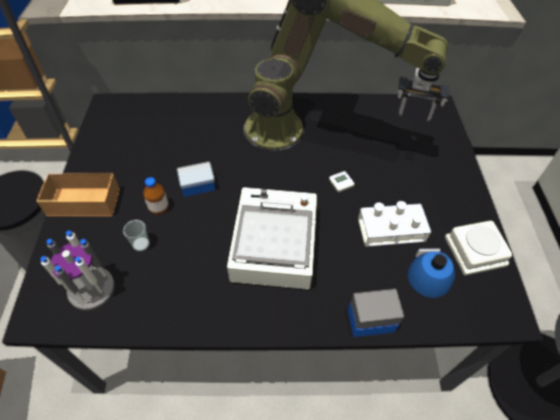

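View pics/side0.png

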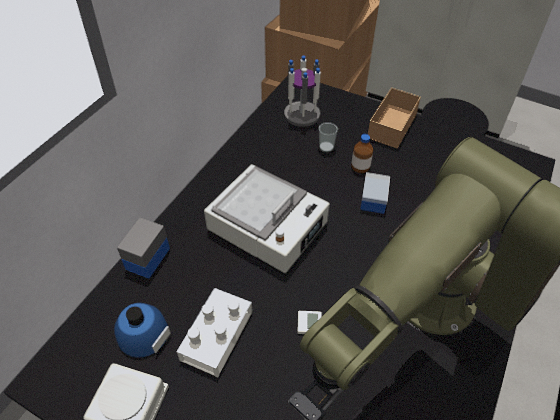

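The scene view shows the bath at about (275,237), its handle at (278,206), the release at (262,194), and the vial at (304,202). The timer is at (341,181) and the rack at (394,223).

```bash
python3 - <<'E'
from h import *
for n in ("scene","side"):
    z=np.load(f"{n}0.npz"); w=z["w"];p=z["p"].astype(int)
    box=(slice(180,290),slice(222,325)) if n=="scene" else (slice(160,272),slice(200,335))
    W=w[box].reshape(-1,3);P=p[box].reshape(-1,3)
    m=(W[:,2]>95)&(W[:,2]<122)
    r=cv2.minAreaRect(W[m][:,:2].astype(np.float32));print(n,m.sum(),r,np.median(W[m][:,2]))
    print(np.round(cv2.boxPoints(r)))
    m=(W[:,2]>155)&(W[:,2]<180);Q=W[m];print("handle",m.sum(),Q.mean(0),np.round(np.linalg.svd(Q[:,:2]-Q[:,:2].mean(0))[2][0],3) if m.sum()>2 else 0)
if 1:
    w=np.load("scene0.npz")["w"]
    for u,v in [(278,206),(262,194),(304,202),(341,181),(275,200),(240,195),(314,196)]: print(u,v,np.round(w[v,u]))
E
```

```text
scene 3791 ((590.6236572265625, 0.2814788818359375), (260.61444091796875, 325.61358642578125), 83.86460876464844) 115.23144497539606
[[ 415. -112.]
 [ 739. -147.]
 [ 766.  112.]
 [ 443.  147.]]
handle 139 [529.21966886  11.15266819 169.12540026] [ 0.019 -1.   ]
side 3996 ((593.7405395507812, 3.123687744140625), (262.7527160644531, 326.1676330566406), 84.16327667236328) 112.83762808533302
[[ 418. -111.]
 [ 743. -144.]
 [ 769.  117.]
 [ 445.  150.]]
handle 130 [528.41005504  15.64637167 169.3328031 ] [-0.028  1.   ]
278 206 [501.  14. 109.]
262 194 [461. -40. 124.]
304 202 [504. 101. 135.]
341 181 [314. 259.  20.]
275 200 [526.   3. 173.]
240 195 [ 367. -126.    1.]
314 196 [459. 139. 111.]
```

```bash
cat >> h.py <<'E'
def shift(target,yaw=1.464):
    s=manip.read_state(); R=Rn.from_euler("xyz",s["eef_rot"])
    T=Rn.from_euler("xyz",[np.pi,0,yaw])
    print("shift",np.round(R.inv().apply(np.array(target)-s["eef_pos"]),1),"turn",np.round((R.inv()*T).as_rotvec(),3))
E
python3 -c "
from h import *
shift([530,10,270])"
```

```text
shift [-507.6 -396.9  -64.7] turn [-1.000e-03  1.000e-03  1.404e+00]
```

```bash
python3 -m crank '[[45,-40,-31,-40,0,0,0.11],[45,-80,-62,-65,0,0,0.22],[45,-120,-93,-65,0,0,0.33],[45,-155,-124,-65,0,0,0.44],[45,-195,-155,-65,0,0,0.55],[45,-235,-186,-65,0,0,0.66],[45,-275,-217,-65,0,0,0.77],[45,-315,-248,-65,0,0,0.88],[45,-355,-279,-65,0,0,0.99],[45,-395,-310,-65,0,0,1.10]]' 20; python3 -c "
from h import *
shift([530,10,270])"
```

```text
clock: 1.1
eef_pos: [434.2, 138.1, 270.4]
eef_rot: [3.142, -0.0, 1.763]
wrist_force: [0.4, 0.7, -0.1]
finger_gap: 42.1
finger_force: 0.0
shift [-144.    69.5    0.5] turn [ 0.    -0.     0.299]
```

```bash
python3 -m crank '[[45,-40,20,0,0,0,0.08],[45,-80,38,0,0,0,0.16],[45,-115,56,0,0,0,0.24],[45,-144,69.5,0,0,0,0.299],[45,-144,69.5,0,0,0,0.299],[45,-144,69.5,0,0,0,0.299]]'; python3 - <<'E'
from h import *
shift([530,10,270])
p,d,c=grab("wrist"); cv2.imwrite("pics/w1.png",p[...,::-1]); w=cloud(d,c);np.savez("w1.npz",p=p,w=w,d=d)
m=(w[...,2]>155)&(w[...,2]<180)&(w[...,0]>480)&(w[...,0]<570)&(abs(w[...,1])<100)
Q=w[m]; r=cv2.minAreaRect(Q[:,:2].astype(np.float32)); print(len(Q),Q.mean(0),Q.min(0),Q.max(0),r)
E
```

```text
clock: 1.7
eef_pos: [529.6, 12.3, 269.9]
eef_rot: [-3.14, -0.0, 1.469]
wrist_force: [-0.6, 0.7, 0.4]
finger_gap: 41.9
finger_force: 0.0
shift [-2.2  0.6 -0.1] turn [-0.001 -0.     0.005]
1707 [530.01967392  11.52362684 171.69297935] [518.65526047 -46.61032631 160.85146916] [540.6602287   63.43881537 174.60310581] ((529.9588623046875, 8.379898071289062), (110.1297607421875, 11.346634864807129), 83.96101379394531)
```

View pics/w1.png

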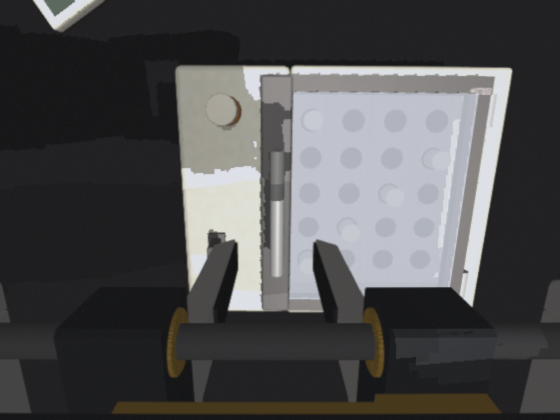

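The wrist view shows the handle bar at about (277,215) between the fingers, with the release at (215,240) and the vial at (224,110). Next I descend and grip.

```bash
python3 -m crank '[[45,-4,0,40,0,0,0],[45,-4,0,80,0,0,0],[45,-4,0,105,0,0,0],[45,-4,0,122,0,0,0],[45,-4,0,122,0,0,0],[0,-4,0,122,0,0,0],[0,-4,0,122,0,0,0],[0,-4,0,122,0,0,0],[0,-4,0,122,0,0,0],[0,-4,0,122,0,0,0]]' 20
```

```text
clock: 2.75
eef_pos: [530.6, 8.4, 149.2]
eef_rot: [3.138, -0.0, 1.469]
wrist_force: [6.7, -0.2, -1.3]
finger_gap: 11.5
finger_force: 20.0
```

Gripped on the 12 mm bar. Now a gentle tug upward.

```bash
python3 -m crank '[[0,0,0,-2,0,0,0],[0,0,0,-4,0,0,0],[0,0,0,-5,0,0,0],[0,0,0,-6,0,0,0],[0,0,0,-7,0,0,0],[0,0,0,-7,0,0,0]]'
```

```text
clock: 3.35
eef_pos: [532.5, 8.2, 156.2]
eef_rot: [3.133, -0.0, 1.469]
wrist_force: [26.2, -0.9, -12.9]
finger_gap: 11.4
finger_force: 20.0
```

```bash
python3 -m crank '[[0,0,2,0,0,0,0],[0,0,2,-1,0,0,0],[0,0,2,-1,0,0,0]]';python3 -m crank '[[0,0,0.3,-1,0,0,0],[0,0,0.3,-1,0,0,0]]'
```

```text
clock: 3.65
eef_pos: [532.7, 8.2, 156.6]
eef_rot: [3.138, -0.0, 1.469]
wrist_force: [11.8, 0.6, -8.1]
finger_gap: 10.8
finger_force: 20.0
clock: 3.85
eef_pos: [533.0, 8.1, 157.6]
eef_rot: [3.138, -0.0, 1.469]
wrist_force: [12.4, 0.7, -8.6]
finger_gap: 11.4
finger_force: 20.0
```

```bash
python3 -m crank '[[0,0,1,-1,0,0,0],[0,0,1,-2,0,0,0],[0,0,1.2,-3,0,0,0],[0,0,1.2,-3,0,0,0]]'; python3 - <<'E'
from h import *
p,d,c=grab("wrist"); w=cloud(d,c); np.savez("w2.npz",p=p,w=w,d=d); cv2.imwrite("pics/w2.png",p[...,::-1])
p,d,c=grab("scene"); w=cloud(d,c)
m=(w[...,2]>155)&(w[...,2]<200)&(w[...,0]>490)&(w[...,0]<570)&(w[...,1]>20)&(w[...,1]<90)
print(m.sum(), w[m].mean(0) if m.any() else 0)
E
```

```text
clock: 4.25
eef_pos: [533.9, 8.0, 160.5]
eef_rot: [3.139, -0.0, 1.469]
wrist_force: [10.7, 0.1, -8.1]
finger_gap: 11.2
finger_force: 20.0
40 [537.90423213  53.41088986 175.69788076]
```

View pics/w2.png

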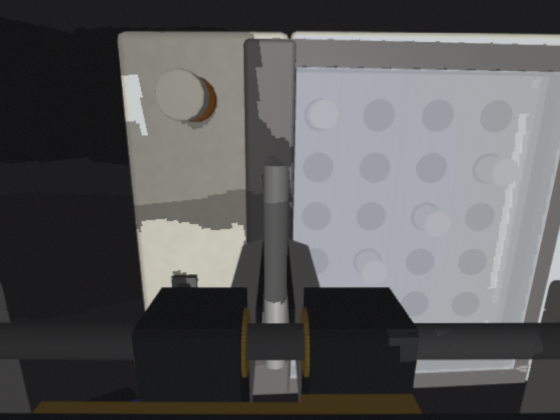

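The picture shows the bar still in the fingers around (275,240), which doesn't show whether the lid has risen. I'll measure the heights from the depth data.

```bash
cat > lid.py <<'E'
from h import *
def heights(w):
    yaw=-0.105; C=np.array([530,8.4])+62*np.array([np.cos(yaw),np.sin(yaw)])
    o=(w[...,:2]-C)@np.array([[np.cos(yaw),-np.sin(yaw)],[np.sin(yaw),np.cos(yaw)]])
    for n,(x0,x1,y0,y1,z0,z1) in dict(bar=(-75,-45,20,50,150,250),frame=(-74,-68,65,105,100,220),deck=(-150,-110,-5,15,90,150)).items():
        m=(o[...,0]>x0)&(o[...,0]<x1)&(o[...,1]>y0)&(o[...,1]<y1)&(w[...,2]>z0)&(w[...,2]<z1)
        print(n,m.sum(),np.round(np.percentile(w[m][:,2],[10,50,90]),1) if m.any() else "", np.round(o[m].mean(0),1) if m.any() else "")
if __name__=="__main__":
    for f in("w1","w2"): heights(np.load(f+".npz")["w"])
E
python3 lid.py
```

```text
bar 503 [169.7 172.  173.2] [-62.3  35. ]
frame 314 [122.  122.8 123.7] [-71.1  85.5]
deck 743 [109.  110.  110.9] [-130.     4.9]
bar 1495 [181.  183.4 184.6] [-59.2  35.3]
frame 750 [134.  134.9 135.8] [-71.   85.9]
deck 1523 [109.1 110.  110.8] [-130.     5.1]
```

The lid frame is up 12 mm, about 0.057 rad. That is past the catch's 0.03 rad stop, so the catch isn't holding it. I'll leave the release alone and follow the arc upward.

```bash
python3 -m crank '[[0,0,2.5,-7.1,0,0,0],[0,0,6.2,-16.7,0,0,0],[0,0,10.5,-26.1,0,0,0],[0,0,15.2,-35.2,0,0,0],[0,0,20.3,-44.1,0,0,0],[0,0,25.9,-52.7,0,0,0],[0,0,25.9,-52.7,0,0,0]]'; python3 - <<'E'
from lid import *
p,d,c=grab("wrist");heights(cloud(d,c))
E
```

```text
clock: 5.05
eef_pos: [559.3, 5.2, 213.8]
eef_rot: [3.141, 0.0, 1.469]
wrist_force: [1.6, -1.8, -6.2]
finger_gap: 11.0
finger_force: 20.0
bar 1603 [188.6 191.5 193.6] [-55.4  34.9]
frame 0  
deck 1049 [109.1 110.  110.8] [-130.1    5.1]
```

```bash
python3 -m crank '[[0,0,6,-8.4,0,0,0],[0,0,12.4,-16.4,0,0,0],[0,0,19.3,-24.1,0,0,0],[0,0,26.5,-31.4,0,0,0],[0,0,34,-38.4,0,0,0],[0,0,41.9,-45,0,0,0],[0,0,50.1,-51.2,0,0,0],[0,0,58.6,-57,0,0,0],[0,0,58.6,-57,0,0,0]]'
```

```text
clock: 6.0
eef_pos: [617.2, -0.8, 272.6]
eef_rot: [3.141, 0.0, 1.469]
wrist_force: [-9.6, -1.8, 9.7]
finger_gap: 11.1
finger_force: 20.0
```

```bash
python3 -m crank '[[0,0,8.4,-6,0,0,0],[0,0,17.3,-11,0,0,0],[0,0,26.3,-15.5,0,0,0],[0,0,26.3,-15.5,0,0,0],[0,0,26.3,-15.5,0,0,0],[0,0,26.3,-15.5,0,0,0]]'; python3 - <<'E'
from h import *
p,d,c=grab("side"); w=cloud(d,c); cv2.imwrite("pics/s2.png",p[...,::-1])
s=manip.read_state(); b=s["eef_pos"]+np.array([0,0,19.]); 
yaw=-.105; H=np.array([530,8.4])+199*np.array([np.cos(yaw),np.sin(yaw)])
x=(b[:2]-H)@[np.cos(yaw),np.sin(yaw)]; print("theta",np.arctan2(b[2]-115,-x)-.2556,"r",np.hypot(x,b[2]-115),s["qd"])
E
```

```text
clock: 6.6
eef_pos: [642.8, -3.4, 287.4]
eef_rot: [3.141, 0.0, 1.469]
wrist_force: [-5.7, -2.2, 6.7]
finger_gap: 11.4
finger_force: 20.0
theta 0.8948406849961148 r 209.64817552828342 [ 1.12808206e-04 -5.67832522e-04  2.33584991e-03  2.81470423e-04
 -2.18400018e-03  6.91458719e-05]
```

View pics/s2.png

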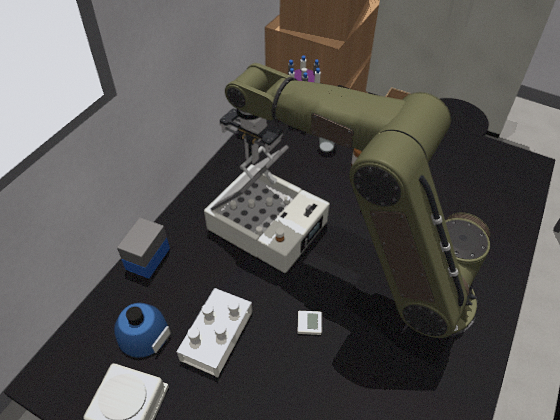

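The side view shows the lid raised at about (250,175), held in the fingers by its handle. The vial (280,237), timer (310,322) and rack are where they started. The estimated angle is about 0.89 rad and the arm is still.

```bash
python3 -c "
from cell import manip
print(manip.sign_off())"
```

```text
the job is handed in; nothing more can be done
None
```

The catch was not holding the lid, so I left the release slide alone, raised the lid by its handle to about 0.89 rad (51°), and handed the job in still gripping it there, with nothing else seen to have moved.

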